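# Line up the seasonings by height

### The arm

A 6-joint arm with a two-finger parallel gripper is mounted at the origin on a cart in front of the work surface, level with it; the furniture and walls round the work are solid. World frame = base frame: x ahead of the robot, y to its left, z up, the work surface at z = 0. Lengths are in m, angles in rad, forces in N, time in s.
With the tool pointing down it reaches from about 0.35 to 0.975 m from the base axis. Payload 4.9 kg.
Tool frame: the origin (TCP) lies at the very end of the fingers, on their centre line; the grasp point (between the pads) lies 19 mm behind it (env.hold_point_z is the distance from the TCP to the grasp point, in m); z points along the fingers, y is the line along which they close (so a half turn about z gives the same grasp; the last joint's range is limited). The gripper opens to 85 mm and grips with 20 to 120 N. Pads are 22 mm wide; open, the fingers measure 114 mm over their backs; the gripper's body (76 mm by 85 mm) begins 54 mm behind the grasp point. The pads swing forward as they close: fully open they stand 13 mm farther back than shut.
Start: joints at [-1.272, 0.053, 1.613, -0, 1.476, -0.119], TCP at [0.254, -0.571, 0.203] pointing down, gripper open.
Joint ranges: [-3.01, 3.01], [-1.01, 2.22], [0.06, 2.58], [-1.02, 4.17], [0.09, 2.62], [-3.14, 3.14]. Speed limits (rad/s): [2.57, 2.57, 3.14, 3.14, 3.14, 3.14].

### API

Orientations are given as a unit quaternion [w, x, y, z].
In Python, from cell import env gives the robot as it stands.
- The arm moves only by the tool drive_tool, never from a script. Its argument "rows" is a list of rows, each an object with "translation": the shift along the tool's x, y, z in cm, a list of three; "yaw": the turn about the tool's z in rad. In form: [{"translation": [tx, ty, tz], "yaw": yaw}, ...]. A call has 1 to 12 rows; each row is the pose to reach, as a shift and turn from the pose commanded when the call began, along the tool's axes at that moment; what a row does not reach only later rows make up. A row lasts 1/10 s, in which the tool goes at most 50 mm and 8.59 degrees, less where a joint would pass 70% of its speed; a pose out of reach is approached as far as the arm can. A call with a gripper value outside its range is refused whole. "grip" is the opening, from 0 (shut) to 1 (fully open), set as the call begins (left out, the last holds). The fingers move at their own pace and stop on an object; "force" is the grip in N (left out, the last holds). Time passes only in rows, so rows that repeat a pose let the fingers close. It gives the time, the measured TCP pose, the force, the opening and the grip force at its end, in the units of the state.
- env.observe(): the state, without advancing time (a new reading comes with each control period).
- env.read_camera(name): name is "side" or "top" or "wrist"; returns the picture (400x640x3 uint8, red, green, blue); there is no depth.
- env.camera_params(name): a dict with "fx", "fy", "cx", "cy" (pixels), "dist" ([k1, k2, p1, p2, k3] as OpenCV has them; the pictures are not rectified), "rvec" (rotation vector, rad) and "tvec" (3), from world to camera coordinates, as OpenCV has them. Camera axes: x right, y down, z forward; pixel columns grow to the right and rows downward; lengths in m; the calibration is good to about 2 mm. A picture is of the moment at which its call begins: read the wrist's pose just before it. camera_params takes no time and is no camera call; for the wrist camera it gives the pose at the moment of the call.
- env.hand_in(): hands the job in; it is judged then, once.
The state is a dict: "time": time; "joint_positions": joint angles; "dq": joint speeds; "joint_efforts": joint torques, N m; "eef_pos": TCP position; "tool_rot": TCP orientation; "force": force on the tool from outside, world axes, zero at the start; "wrist_torque": the same for the moment, N m; "grip_width": finger opening in m; "finger_force": force on a finger pad.
Only numpy, scipy, OpenCV 4.12 (cv2) and the standard library are available. Lean on these libraries where they do the work, as an engineer would, in place of code of your own. Each camera call takes 0.05 s, during which the arm holds its last target. There are 200 camera calls.

### The job

Line up the pepper mill, the spice jar, the salt shaker and the small tin on the row of cork coasters in order of height: the tallest on the coaster next to the honey jar, then falling to the shortest on the coaster next to the espresso cup. Stand each one upright in the middle of its own coaster, and leave the honey jar and the espresso cup where they are.

Things in the scene. Friction and masses are not known exactly. Their poses are not given: they have to be found in the camera images.
- pepper_mill_mid (a point): Tall turned wooden pepper mill, 170 mm high, 58 mm across at the foot, 0.13 to 0.25 kg. Its point is its centre, half-way up, z axis up; it is free and round, so its yaw does not matter. The point is 85 mm above its underside. The round head, about 49 mm across, spans 123 to 159 mm above the underside (38 to 74 mm above the point) and does not turn; a small knob on top ends at 170 mm. Grip it round the head.
- spice_jar_mid (a point): Slim glass spice jar with red cap, 106 mm high, 0.08 to 0.15 kg. Its point is its centre, half-way up, z axis up; it is free and round, so its yaw does not matter. The point is 53 mm above its underside. Glass body 43 mm across, cap 45 mm across from 85 mm up.
- salt_shaker_mid (a point): Slim glass salt shaker with grey domed top, 90 mm high, 0.07 to 0.14 kg. Its point is its centre, half-way up, z axis up; it is free and round, so its yaw does not matter. The point is 45 mm above its underside. Body 44 mm across up to about 70 mm, top 34 mm across.
- small_tin_mid (a point): Small closed food tin, a plain cylinder 57 mm across and 72 mm high, 0.13 to 0.25 kg. Its point is its centre, half-way up, z axis up; it is free and round, so its yaw does not matter. The point is 36 mm above its underside.
- honey_jar: Squat glass honey jar with green lid, 68 mm across, 84 mm high, standing loose on the worktop just beyond one end of the wooden board, about 130 mm from the centre of the nearest coaster; which end varies. Origin: centre of its underside. It marks the end of the row where the tallest thing goes. Leave it where it is.
- espresso_cup: White espresso cup, 56 mm high, 68 mm across and 99 mm with its handle, standing loose on the worktop just beyond the other end of the board. Origin: underside, middle of the 99 mm length; its y axis runs from handle to bowl. Leave it where it is.
- coaster_a: One of four like round cork coasters, 94 mm across, 9 mm thick, fixed in a row about 110 mm apart (up to 12 mm out of line) on a dark wooden board (130 x 440 x 12 mm, fixed). Origin: centre of its underside, on the board, 12 mm above the worktop; the top is 9 mm above the origin, z axis up. The coasters' order along the row varies from start to start, so go by position, not by name.
- coaster_b: One of four like round cork coasters, 94 mm across, 9 mm thick, fixed in a row about 110 mm apart (up to 12 mm out of line) on a dark wooden board (130 x 440 x 12 mm, fixed). Origin: centre of its underside, on the board, 12 mm above the worktop; the top is 9 mm above the origin, z axis up. The coasters' order along the row varies from start to start, so go by position, not by name.
- coaster_c: One of four like round cork coasters, 94 mm across, 9 mm thick, fixed in a row about 110 mm apart (up to 12 mm out of line) on a dark wooden board (130 x 440 x 12 mm, fixed). Origin: centre of its underside, on the board, 12 mm above the worktop; the top is 9 mm above the origin, z axis up. The coasters' order along the row varies from start to start, so go by position, not by name.
- coaster_d: One of four like round cork coasters, 94 mm across, 9 mm thick, fixed in a row about 110 mm apart (up to 12 mm out of line) on a dark wooden board (130 x 440 x 12 mm, fixed). Origin: centre of its underside, on the board, 12 mm above the worktop; the top is 9 mm above the origin, z axis up. The coasters' order along the row varies from start to start, so go by position, not by name.
Mind the look-alikes: they are no part of the job. Leave any purple look-alike of the part that bears small_tin_mid alone.

How it is judged:
At the end, for the whole second after the job is handed in: Counted from the honey jar, the four coasters carry pepper mill, spice jar, salt shaker and small tin in this order; each stands upright (within 0.12 rad) on its coaster with its centre within 15 mm of the coaster's centre, and is at rest ((horizontal distance between pepper_mill_mid and coaster_a below 0.015 m or horizontal distance between pepper_mill_mid and coaster_b below 0.015 m or horizontal distance between pepper_mill_mid and coaster_c below 0.015 m or horizontal distance between pepper_mill_mid and coaster_d below 0.015 m) and horizontal distance between pepper_mill_mid and honey_jar between 0.075 and 0.185 m and height (world z) of pepper_mill_mid between 0.1 and 0.112 m and angle between each of pepper_mill_mid, spice_jar_mid, salt_shaker_mid, small_tin_mid's own z axis and vertical below 0.12 rad and linear speed of each of pepper_mill, spice_jar, salt_shaker, small_tin below 0.02 m/s and (horizontal distance between spice_jar_mid and coaster_a below 0.015 m or horizontal distance between spice_jar_mid and coaster_b below 0.015 m or horizontal distance between spice_jar_mid and coaster_c below 0.015 m or horizontal distance between spice_jar_mid and coaster_d below 0.015 m) and horizontal distance between spice_jar_mid and honey_jar between 0.185 and 0.295 m and height (world z) of spice_jar_mid between 0.068 and 0.08 m and (horizontal distance between salt_shaker_mid and coaster_a below 0.015 m or horizontal distance between salt_shaker_mid and coaster_b below 0.015 m or horizontal distance between salt_shaker_mid and coaster_c below 0.015 m or horizontal distance between salt_shaker_mid and coaster_d below 0.015 m) and horizontal distance between salt_shaker_mid and honey_jar between 0.295 and 0.405 m and height (world z) of salt_shaker_mid between 0.06 and 0.072 m and (horizontal distance between small_tin_mid and coaster_a below 0.015 m or horizontal distance between small_tin_mid and coaster_b below 0.015 m or horizontal distance between small_tin_mid and coaster_c below 0.015 m or horizontal distance between small_tin_mid and coaster_d below 0.015 m) and horizontal distance between small_tin_mid and honey_jar between 0.405 and 0.515 m and height (world z) of small_tin_mid between 0.051 and 0.063 m); the robot touches nothing.
It fails at once if the honey jar is shifted by more than 30 mm or knocked over (distance of honey_jar from where it was at the start of the episode above 0.03 m or angle between honey_jar's own z axis and vertical above 0.5 rad).
It fails at once if the espresso cup is shifted by more than 30 mm or knocked over (distance of espresso_cup from where it was at the start of the episode above 0.03 m or angle between espresso_cup's own z axis and vertical above 0.5 rad).
It also fails if it takes over 109 s, if anything falls off the work surface, if the arm or the gripper's body presses on something with over 40 N, if the wrist force passes 120 N, or if a joint passes its speed limit or range.

## Working session

There is one attempt and no reset: what is moved stays moved. The work goes in short steps, Python scripts to look and compute and a tool call to move; the robot and the scene stay as the last step left them, time stands still between calls to the robot, and variables do not carry over. Pictures are saved under pics/ and viewed, at most 14 in all, crops included, and the job is handed in when it is done.

Besides the shell and the picture viewer there is one more tool, called after "Call:" as name([rows], argument=value, ...), one row to a line, values as JSON. drive_tool: Moves the arm, as the interface text tells. Its arguments: {"type":"object","properties":{"rows":{"type":"array"},"grip":{"type":"number"},"force":{"type":"number"}},"required":["rows"]}

```bash
mkdir -p pics; python3 - <<'E'
from cell import env
import cv2
for n in("top","side"):
    cv2.imwrite(f"pics/{n}0.png",env.read_camera(n)[:,:,::-1])
    print(n,env.camera_params(n))
s=env.observe();print(s['time'],s['eef_pos'],s['tool_rot'],s['grip_width'],env.hold_point_z)
E
```

```text
top {'fx': 379.9007180575701, 'fy': 379.9007180575701, 'cx': 321.7097418173332, 'cy': 194.4157461404502, 'dist': array([-0.01786276,  0.        ,  0.        ,  0.        ,  0.        ]), 'rvec': array([ 2.21261416, -2.2096296 ,  0.04492502]), 'tvec': array([0.0089654 , 0.48388647, 1.25448321])}
side {'fx': 441.2209600883652, 'fy': 441.2209600883652, 'cx': 320.19534422472765, 'cy': 197.83251215078573, 'dist': array([-0.10248737,  0.        ,  0.        ,  0.        ,  0.        ]), 'rvec': array([ 1.7779878 , -1.23032456,  0.72776404]), 'tvec': array([-0.1719067 ,  0.29530617,  0.89472387])}
0.1 [ 0.25342697 -0.57064802  0.20167866] [-9.28820276e-04  9.78259667e-01  2.07381673e-01 -6.11948135e-05] 0.08507696432780745 0.0187
```

View pics/top0.png

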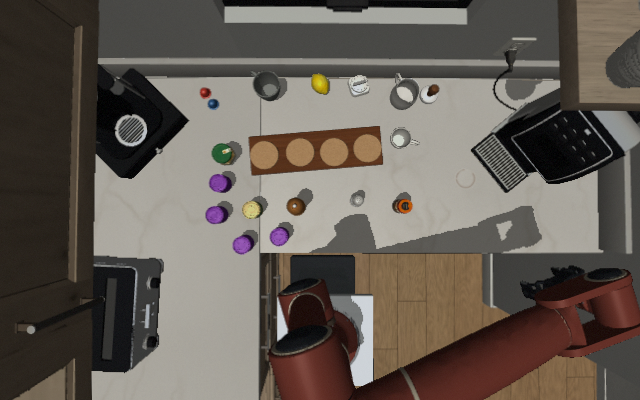

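View pics/side0.png

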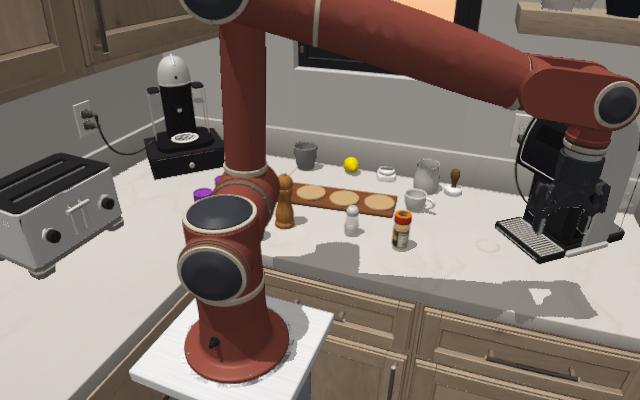

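The top view shows the honey jar (223,154) at the left end, the coasters (264,155), (300,152), (334,152) and (367,148), and the espresso cup (402,138) at the right end. The mill is at (296,206), the salt shaker at (357,200) and the spice jar at (402,206).

Tin candidates are a yellow cylinder at (252,210) and purple ones at (220,183), (216,215), (243,244) and (279,237). The yellow one fits, since the purple ones are the look-alikes. I'll check this in an enlarged crop.

```bash
python3 - <<'E'
import cv2
im=cv2.imread("pics/top0.png")[115:255,200:430]
cv2.imwrite("pics/crop1.png",cv2.resize(im[:,:115],None,fx=4.2,fy=4.2,interpolation=cv2.INTER_CUBIC))
cv2.imwrite("pics/crop2.png",cv2.resize(im[:,85:],None,fx=4.2,fy=4.2,interpolation=cv2.INTER_CUBIC))
E
```

```text
(no output)
```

View pics/crop1.png

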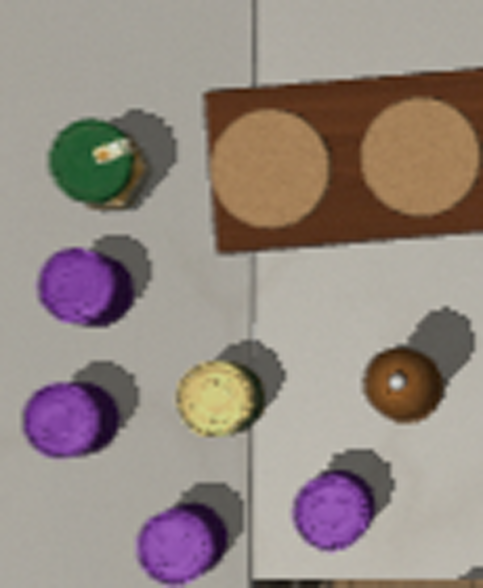

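View pics/crop2.png

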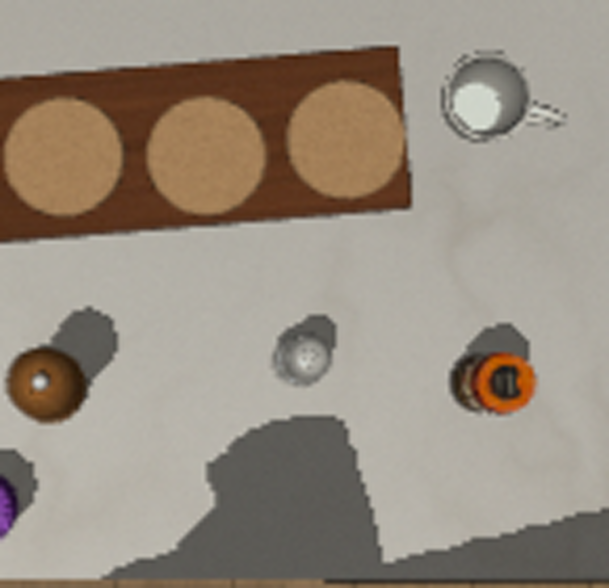

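The crops confirm it: the only yellow tin has its top at about crop (217,397), and the four purple ones are decoys. Now I'll convert the pixels to positions.

```bash
cat > h.py <<'E'
from cell import env
import cv2, numpy as np
def back(name,uv,z,p=None):
    p=p or env.camera_params(name)
    K=np.array([[p['fx'],0,p['cx']],[0,p['fy'],p['cy']],[0,0,1]])
    R=cv2.Rodrigues(p['rvec'])[0]
    q=cv2.undistortPoints(np.array([[uv]],float),K,p['dist'])[0,0]
    d=R.T@np.r_[q,1]; c=-R.T@p['tvec']
    return c+d*(z-c[2])/d[2]
E
python3 - <<'E'
from h import *
P={'honey':(91,161,.084),'tin':(217,397,.072),'millknob':(398,382,.17),'millhead':(404,384,.141),'c1':(269,168,.021),'c2':(420,157,.021),
'pA':(76,286,.072),'pB':(64,417,.072),'pC':(176,545,.072),'pD':(332,510,.072),
'c2b':(357+63,156,.021),'c3':(357+206,156,.021),'c4':(357+346,140,.021),'cup':(357+487,98,.056),'salt':(357+306,355,.088),'spice':(357+504,382,.106)}
r={}
for k,(x,y,z) in P.items():
    r[k]=back("top",(200+(x+.5)/4.2-.5,115+(y+.5)/4.2-.5),z);print(k,r[k].round(4))
for k in('c1','c2','c3','c4'):print(k,np.linalg.norm((r[k]-r['honey'])[:2]))
E
```

```text
honey [0.6107 0.3245 0.084 ]
tin [0.4353 0.2316 0.072 ]
millknob [0.4466 0.0902 0.17  ]
millhead [0.4452 0.0877 0.141 ]
c1 [0.6143 0.201  0.021 ]
c2 [0.6232 0.0827 0.021 ]
pA [0.5183 0.3379 0.072 ]
pB [0.4201 0.3459 0.072 ]
pC [0.3248 0.2615 0.072 ]
pD [0.351  0.1452 0.072 ]
c2b [0.624  0.0827 0.021 ]
c3 [ 0.6243 -0.0295  0.021 ]
c4 [ 0.6372 -0.1397  0.021 ]
cup [ 0.6646 -0.2435  0.056 ]
salt [ 0.4669 -0.1009  0.088 ]
spice [ 0.447  -0.2438  0.106 ]
c1 0.12349557929718859
c2 0.24207894390822787
c3 0.35426043454781253
c4 0.4649190940826971
```

Everything agrees with the given sizes and spacing: coaster distances from the honey jar are 0.12, 0.24, 0.35 and 0.46 m. I'll fill the row from the short end and close the fingers along world x. First move: up, turn and go towards mid-bench.

Call:
drive_tool([
  {"translation": [31, -21.4, -7], "yaw": -1.153},
  {"translation": [31, -21.4, -7], "yaw": -1.153},
  {"translation": [31, -21.4, -7], "yaw": -1.153},
  {"translation": [31, -21.4, -7], "yaw": -1.153},
  {"translation": [31, -21.4, -7], "yaw": -1.153},
  {"translation": [31, -21.4, -7], "yaw": -1.153},
  {"translation": [31, -21.4, -7], "yaw": -1.153},
  {"translation": [31, -21.4, -7], "yaw": -1.153},
  {"translation": [31, -21.4, -7], "yaw": -1.153},
  {"translation": [31, -21.4, -7], "yaw": -1.153},
  {"translation": [31, -21.4, -7], "yaw": -1.153},
  {"translation": [31, -21.4, -7], "yaw": -1.153},
], grip=1, force=35)

```text
time: 1.3
eef_pos: [0.4493, -0.2508, 0.2721]
tool_rot: [-0.001, 0.708, 0.706, -0.0]
force: [-0.2, 0.6, 0.9]
grip_width: 0.0855
finger_force: 0.0
```

Tool axes are now tx = world y, ty = world x, tz = down. I'll take a wrist look here over the spice jar.

```bash
python3 - <<'E'
from h import *
p=env.camera_params("wrist");im=env.read_camera("wrist")
cv2.imwrite("pics/w1.png",im[:,:,::-1])
R=cv2.Rodrigues(p['rvec'])[0];print(-R.T@p['tvec'],R[2])
def proj(q):
    K=np.array([[p['fx'],0,p['cx']],[0,p['fy'],p['cy']],[0,0,1]]);return cv2.projectPoints(np.array([q],float),p['rvec'],p['tvec'],K,p['dist'])[0].ravel().round(1)
for n,q in dict(spice=(.447,-.2438,.106),salt=(.4669,-.1009,.088),c4=(.6372,-.1397,.021),cup=(.6646,-.2435,.056)).items():print(n,proj(q))
E
```

```text
[ 0.45063497 -0.17375555  0.44264755] [-0.00154492 -0.29931358 -0.95415355]
spice [316.5 169.7]
salt [336.8  19. ]
c4 [477.3  68.5]
cup [501.7 160.6]
```

View pics/w1.png

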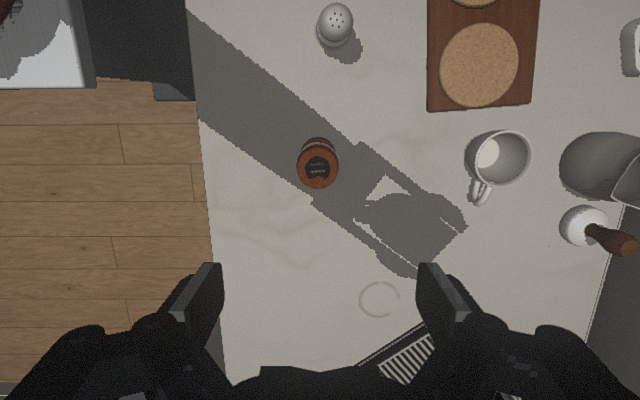

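The wrist view agrees with the estimates. The spice cap at (317,168) was predicted at (316.5,170), the salt shaker at (337,18) at (337,19), and coaster 4 at (479,65) at (477,68.5), so errors are 3 mm at most. On to the tin.

Call:
drive_tool([
  {"translation": [48.2, -1.4, 1], "yaw": 0},
  {"translation": [48.2, -1.4, 1], "yaw": 0},
  {"translation": [48.2, -1.4, 1], "yaw": 0},
  {"translation": [48.2, -1.4, 1], "yaw": 0},
  {"translation": [48.2, -1.4, 1], "yaw": 0},
  {"translation": [48.2, -1.4, 1], "yaw": 0},
  {"translation": [48.2, -1.4, 1], "yaw": 0},
  {"translation": [48.2, -1.4, 1], "yaw": 0},
  {"translation": [48.2, -1.4, 1], "yaw": 0},
  {"translation": [48.2, -1.4, 1], "yaw": 0},
  {"translation": [48.2, -1.4, 1], "yaw": 0},
  {"translation": [48.2, -1.4, 1], "yaw": 0},
])

```text
time: 2.55
eef_pos: [0.4362, 0.2319, 0.2624]
tool_rot: [0.0, 0.707, 0.707, -0.001]
force: [0.5, -0.8, 0.7]
grip_width: 0.085
finger_force: 0.0
```

```bash
python3 - <<'E'
from h import *
p=env.camera_params("wrist");im=env.read_camera("wrist")
cv2.imwrite("pics/w2.png",im[:,:,::-1])
print(env.observe()['eef_pos'])
def proj(q):
    K=np.array([[p['fx'],0,p['cx']],[0,p['fy'],p['cy']],[0,0,1]]);return cv2.projectPoints(np.array([q],float),p['rvec'],p['tvec'],K,p['dist'])[0].ravel().round(1)
for n,q in dict(tin=(.4353,.2316,.072),honey=(.6107,.3245,.084),c1=(.6143,.201,.021),pB=(.4201,.3459,.072)).items():print(n,proj(q))
E
```

```text
[0.43631762 0.23131052 0.26254455]
tin [318.  171.4]
honey [494.7  82.3]
c1 [457.7 186.6]
pB [302.8  59.9]
```

View pics/w2.png

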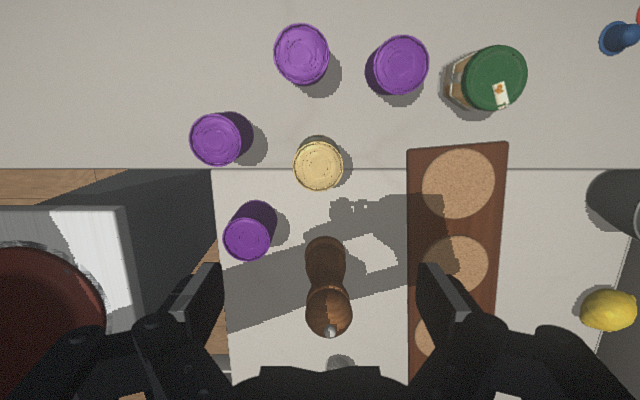

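The tin is at (319,166), predicted (318,171), so its y is 2–3 mm greater. The fingers have clear space on both sides. Descending to the tin.

Call:
drive_tool([
  {"translation": [0.2, -0.1, 5], "yaw": 0},
  {"translation": [0.2, -0.1, 10], "yaw": 0},
  {"translation": [0.2, -0.1, 14], "yaw": 0},
  {"translation": [0.2, -0.1, 17], "yaw": 0},
  {"translation": [0.2, -0.1, 20], "yaw": 0},
  {"translation": [0.2, -0.1, 22], "yaw": 0},
  {"translation": [0.2, -0.1, 23.5], "yaw": 0},
  {"translation": [0.2, -0.1, 23.8], "yaw": 0},
  {"translation": [0.2, -0.1, 23.8], "yaw": 0},
])

```text
time: 3.5
eef_pos: [0.4353, 0.2329, 0.0247]
tool_rot: [-0.0, 0.708, 0.706, -0.0]
force: [0.3, -0.4, -0.2]
grip_width: 0.085
finger_force: 0.0
```

Call:
drive_tool([
  {"translation": [0, 0, 0], "yaw": 0},
  {"translation": [0, 0, 0], "yaw": 0},
  {"translation": [0, 0, 0], "yaw": 0},
  {"translation": [0, 0, 0], "yaw": 0},
  {"translation": [0, 0, 0], "yaw": 0},
  {"translation": [0, 0, 0], "yaw": 0},
  {"translation": [0, 0, 0], "yaw": 0},
  {"translation": [0, 0, 0], "yaw": 0},
  {"translation": [0, 0, 0], "yaw": 0},
  {"translation": [0, 0, 0], "yaw": 0},
], grip=0, force=35)

```text
time: 4.5
eef_pos: [0.436, 0.2344, 0.0264]
tool_rot: [0.001, 0.707, 0.707, 0.001]
force: [-2.9, -1.6, 6.3]
grip_width: 0.056
finger_force: 36.8
```

Gripped at 56 mm, which matches the tin. Lift, then carry to coaster 4.

Call:
drive_tool([
  {"translation": [0, 0, -1], "yaw": 0},
  {"translation": [0, 0, -4], "yaw": 0},
  {"translation": [0, 0, -8], "yaw": 0},
  {"translation": [0, 0, -12], "yaw": 0},
  {"translation": [0, 0, -16], "yaw": 0},
  {"translation": [0, 0, -19], "yaw": 0},
  {"translation": [0, 0, -20], "yaw": 0},
  {"translation": [-2, 1, -20], "yaw": 0},
  {"translation": [-5, 3, -20], "yaw": 0},
  {"translation": [-9, 5, -20], "yaw": 0},
])

```text
time: 5.5
eef_pos: [0.4845, 0.144, 0.2232]
tool_rot: [-0.001, 0.706, 0.708, -0.001]
force: [0.3, 0.4, -2.7]
grip_width: 0.0557
finger_force: 38.1
```

Call:
drive_tool([
  {"translation": [-4, 2, 0], "yaw": 0},
  {"translation": [-8, 4.3, 0], "yaw": 0},
  {"translation": [-12, 6.5, 0], "yaw": 0},
  {"translation": [-16, 8.7, 0], "yaw": 0},
  {"translation": [-20, 11, 0], "yaw": 0},
  {"translation": [-24, 13, 0], "yaw": 0},
  {"translation": [-26.5, 14.5, 0], "yaw": 0},
  {"translation": [-28.1, 15.2, 0], "yaw": 0},
  {"translation": [-28.1, 15.2, 0], "yaw": 0},
  {"translation": [-28.1, 15.2, 0], "yaw": 0},
])

```text
time: 6.5
eef_pos: [0.6364, -0.136, 0.2237]
tool_rot: [-0.001, 0.707, 0.707, -0.0]
force: [-0.5, 0.2, -1.8]
grip_width: 0.056
finger_force: 38.1
```

Call:
drive_tool([
  {"translation": [-0.2, 0.1, 3], "yaw": 0},
  {"translation": [-0.2, 0.1, 7], "yaw": 0},
  {"translation": [-0.2, 0.1, 11], "yaw": 0},
  {"translation": [-0.2, 0.1, 14], "yaw": 0},
  {"translation": [-0.2, 0.1, 16], "yaw": 0},
  {"translation": [-0.2, 0.1, 17], "yaw": 0},
  {"translation": [-0.2, 0.1, 17.3], "yaw": 0},
  {"translation": [-0.2, 0.1, 17.5], "yaw": 0},
  {"translation": [-0.2, 0.1, 17.6], "yaw": 0},
  {"translation": [-0.2, 0.1, 17.6], "yaw": 0},
])

```text
time: 7.5
eef_pos: [0.639, -0.1391, 0.0503]
tool_rot: [0.001, 0.707, 0.707, 0.001]
force: [-0.1, -0.1, -2.2]
grip_width: 0.0557
finger_force: 38.2
```

Call:
drive_tool([
  {"translation": [0, 0, 0.1], "yaw": 0},
  {"translation": [0, 0, 0.1], "yaw": 0},
  {"translation": [0, 0, 0.2], "yaw": 0},
  {"translation": [0, 0, 0.2], "yaw": 0},
  {"translation": [0, 0, 0.2], "yaw": 0},
])

```text
time: 8.0
eef_pos: [0.6384, -0.1391, 0.0475]
tool_rot: [0.0, 0.707, 0.707, 0.0]
force: [-1.4, 0.5, 2.0]
grip_width: 0.0559
finger_force: 38.4
```

Contact: the force went from −2.2 to +2.0 N. Release and rise.

Call:
drive_tool([
  {"translation": [0, 0, 0], "yaw": 0},
  {"translation": [0, 0, 0], "yaw": 0},
  {"translation": [0, 0, 0], "yaw": 0},
  {"translation": [0, 0, 0], "yaw": 0},
  {"translation": [0, 0, 0], "yaw": 0},
  {"translation": [0, 0, 0], "yaw": 0},
], grip=1)

```text
time: 8.6
eef_pos: [0.6381, -0.1388, 0.0468]
tool_rot: [-0.0, 0.707, 0.707, 0.0]
force: [-0.5, 0.1, 0.5]
grip_width: 0.0857
finger_force: 0.0
```

Call:
drive_tool([
  {"translation": [0, 0, -1], "yaw": 0},
  {"translation": [0, 0, -4], "yaw": 0},
  {"translation": [0, 0, -9], "yaw": 0},
  {"translation": [0, 0, -14], "yaw": 0},
  {"translation": [0, 0, -17], "yaw": 0},
  {"translation": [0, -4, -17], "yaw": 0},
  {"translation": [2, -9, -17], "yaw": 0},
  {"translation": [3, -13, -17], "yaw": 0},
  {"translation": [3.9, -17.1, -17], "yaw": 0},
  {"translation": [3.9, -17.1, -17], "yaw": 0},
])

```text
time: 9.6
eef_pos: [0.4632, -0.0985, 0.2165]
tool_rot: [-0.0, 0.707, 0.707, -0.0]
force: [0.4, -0.8, 0.8]
grip_width: 0.0854
finger_force: 0.0
```

```bash
python3 - <<'E'
from h import *
p=env.camera_params("wrist");im=env.read_camera("wrist")
cv2.imwrite("pics/w3.png",im[:,:,::-1])
print(env.observe()['eef_pos'])
def proj(q):
    K=np.array([[p['fx'],0,p['cx']],[0,p['fy'],p['cy']],[0,0,1]]);return cv2.projectPoints(np.array([q],float),p['rvec'],p['tvec'],K,p['dist'])[0].ravel().round(1)
for n,q in dict(tin=(.638,-.138,.093),salt=(.4669,-.1009,.088),c3=(.6243,-.0295,.021),c4=(.6372,-.1397,.021)).items():print(n,proj(q))
E
```

```text
[ 0.46555453 -0.09926971  0.21737113]
tin [501.9 227. ]
salt [322.5 187.8]
c3 [470.4 106.8]
c4 [468.6 205.5]
```

View pics/w3.png

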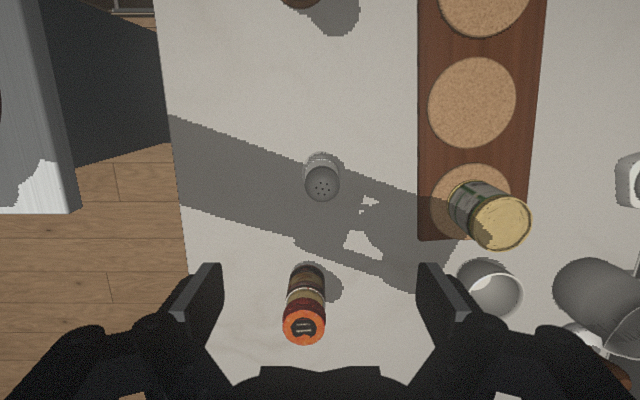

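The tin stands centred on coaster 4, with its top at (500,222) against a predicted (502,227). The salt top at (323,186) and coaster 3 at (473,102) are within 2–4 px. Descend to the salt shaker.

Call:
drive_tool([
  {"translation": [0, 0.2, 4], "yaw": 0},
  {"translation": [0, 0.2, 9], "yaw": 0},
  {"translation": [0, 0.2, 13], "yaw": 0},
  {"translation": [0, 0.2, 16], "yaw": 0},
  {"translation": [0, 0.2, 18], "yaw": 0},
  {"translation": [0, 0.2, 19], "yaw": 0},
  {"translation": [0, 0.2, 19.1], "yaw": 0},
  {"translation": [0, 0.2, 19.1], "yaw": 0},
])

```text
time: 10.45
eef_pos: [0.4704, -0.1003, 0.0269]
tool_rot: [0.001, 0.707, 0.707, 0.0]
force: [0.7, -0.7, 0.0]
grip_width: 0.0853
finger_force: 0.0
```

Call:
drive_tool([
  {"translation": [0, 0, 0], "yaw": 0},
  {"translation": [0, 0, 0], "yaw": 0},
  {"translation": [0, 0, 0], "yaw": 0},
  {"translation": [0, 0, 0], "yaw": 0},
  {"translation": [0, 0, 0], "yaw": 0},
  {"translation": [0, 0, 0], "yaw": 0},
  {"translation": [0, 0, 0], "yaw": 0},
  {"translation": [0, 0, 0], "yaw": 0},
  {"translation": [0, 0, 0], "yaw": 0},
  {"translation": [0, 0, 0], "yaw": 0},
  {"translation": [0, 0, 0], "yaw": 0},
], grip=0, force=30)

```text
time: 11.55
eef_pos: [0.4695, -0.1001, 0.0267]
tool_rot: [0.0, 0.707, 0.707, 0.0]
force: [-2.1, 0.5, 6.5]
grip_width: 0.0338
finger_force: 28.3
```

The 34 mm width doesn't match the 44 mm body, so I'll look.

```bash
python3 - <<'E'
from h import *
cv2.imwrite("pics/w4.png",np.hstack([cv2.resize(env.read_camera("wrist")[150:400,150:500,::-1],None,fx=1.1,fy=1.1),cv2.resize(env.read_camera("side")[160:285,300:475,::-1],None,fx=2.2,fy=2.2)]))
print(env.observe()['grip_width'])
E
```

```text
0.03362113014550695
```

View pics/w4.png

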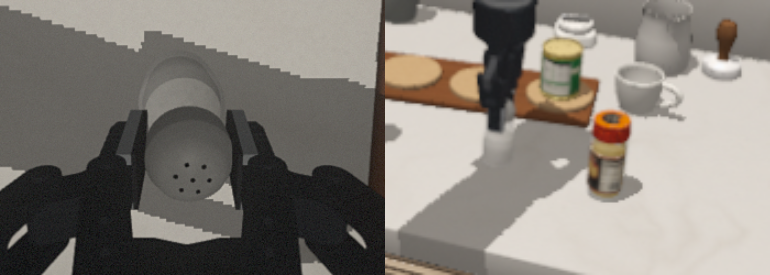

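```bash
python3 - <<'E'
from h import *
print(env.observe()['eef_pos'])
print(back("wrist",(321,289),.088))
print(back("wrist",(321,150+172/1.1),.089),"holes centre")
print(back("wrist",(150+180/1.1,150+55/1.1),.005),"far base edge")
print(back("wrist",(150+145/1.1,289),.075),back("wrist",(150+231/1.1,289),.075))
a=cv2.imread("pics/side0.png")
cv2.imwrite("pics/s4.png",np.hstack([cv2.resize(i[175:255,320:390],None,fx=5,fy=5,interpolation=cv2.INTER_CUBIC) for i in (a,env.read_camera("side")[:,:,::-1])]))
E
```

```text
[ 0.46947848 -0.10011957  0.02666073]
[ 0.47098258 -0.09134172  0.088     ]
[ 0.47099136 -0.09824819  0.089     ] holes centre
[ 0.46690631 -0.0817699   0.005     ] far base edge
[ 0.45457787 -0.09949805  0.075     ] [ 0.48747182 -0.09949091  0.075     ]
```

View pics/s4.png

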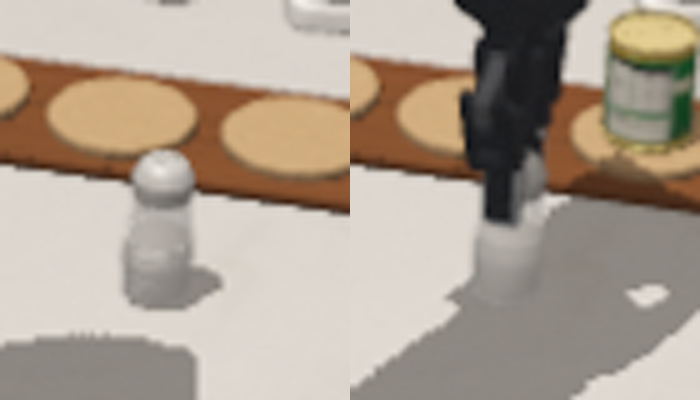

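The shaker is upright and centred between the pads; its body tapers where I hold it, which explains the 34 mm. Lift and check.

Call:
drive_tool([
  {"translation": [0, 0, -0.5], "yaw": 0},
  {"translation": [0, 0, -1.5], "yaw": 0},
  {"translation": [0, 0, -3], "yaw": 0},
  {"translation": [0, 0, -5], "yaw": 0},
  {"translation": [0, 0, -8], "yaw": 0},
  {"translation": [0, 0, -11], "yaw": 0},
  {"translation": [0, 0, -14], "yaw": 0},
  {"translation": [0, 0, -15], "yaw": 0},
  {"translation": [0, 0, -15], "yaw": 0},
], force=40)

```text
time: 12.6
eef_pos: [0.4702, -0.1002, 0.1777]
tool_rot: [0.002, 0.707, 0.707, 0.001]
force: [0.2, 0.1, -0.8]
grip_width: 0.0321
finger_force: 38.3
```

Call:
drive_tool([
  {"translation": [1, 2, 0], "yaw": 0},
  {"translation": [2.7, 6, 0], "yaw": 0},
  {"translation": [4.5, 10, 0], "yaw": 0},
  {"translation": [6, 13, 0], "yaw": 0},
  {"translation": [7.1, 15.2, 0], "yaw": 0},
  {"translation": [7.1, 15.6, 0], "yaw": 0},
  {"translation": [7.1, 15.6, 0], "yaw": 0},
  {"translation": [7.1, 15.6, 0], "yaw": 0},
])

```text
time: 13.4
eef_pos: [0.6237, -0.0292, 0.1743]
tool_rot: [-0.001, 0.707, 0.707, -0.001]
force: [0.2, -0.3, -1.0]
grip_width: 0.0322
finger_force: 38.2
```

```bash
python3 - <<'E'
from h import *
s=env.observe();print(s['eef_pos'],s['grip_width'])
w=env.read_camera("wrist");t=env.read_camera("side")
cv2.imwrite("pics/w5.png",np.hstack([cv2.resize(w[80:360,180:460,::-1],(400,400)),cv2.resize(t[110:230,300:420,::-1],(400,400))]))
E
```

```text
[ 0.62373172 -0.02917826  0.17426759] 0.03216799853860352
```

View pics/w5.png

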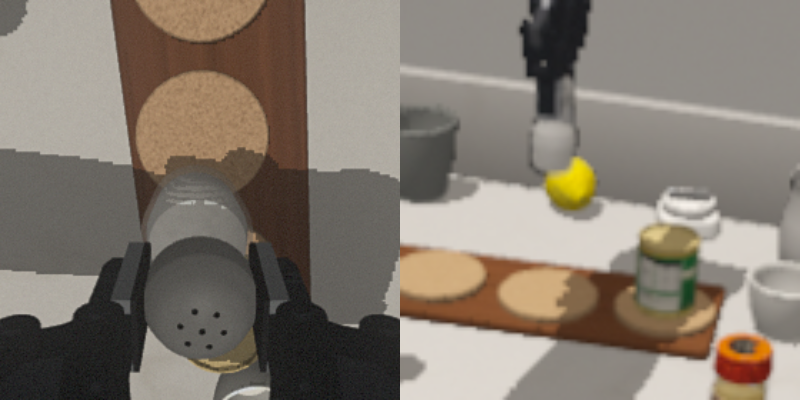

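The shaker is held upright over coaster 3. Lower it.

Call:
drive_tool([
  {"translation": [0, 0.1, 3], "yaw": 0},
  {"translation": [0, 0.1, 6], "yaw": 0},
  {"translation": [0, 0.1, 9], "yaw": 0},
  {"translation": [0, 0.1, 11], "yaw": 0},
  {"translation": [0, 0.1, 11.8], "yaw": 0},
  {"translation": [0, 0.1, 12.1], "yaw": 0},
  {"translation": [0, 0.1, 12.3], "yaw": 0},
  {"translation": [0, 0.1, 12.4], "yaw": 0},
  {"translation": [0, 0.1, 12.4], "yaw": 0},
])

```text
time: 14.4
eef_pos: [0.6269, -0.029, 0.0531]
tool_rot: [0.001, 0.707, 0.707, 0.001]
force: [-0.5, -0.2, -1.2]
grip_width: 0.0321
finger_force: 38.3
```

Call:
drive_tool([
  {"translation": [0, 0, 0.1], "yaw": 0},
  {"translation": [0, 0, 0.2], "yaw": 0},
  {"translation": [0, 0, 0.2], "yaw": 0},
  {"translation": [0, 0, 0.2], "yaw": 0},
])

```text
time: 14.8
eef_pos: [0.6261, -0.0288, 0.0498]
tool_rot: [-0.0, 0.707, 0.707, -0.0]
force: [-0.3, 0.6, -1.1]
grip_width: 0.0323
finger_force: 38.3
```

Call:
drive_tool([
  {"translation": [0, 0, 0.1], "yaw": 0},
  {"translation": [0, 0, 0.2], "yaw": 0},
  {"translation": [0, 0, 0.2], "yaw": 0},
  {"translation": [0, 0, 0.2], "yaw": 0},
])

```text
time: 15.2
eef_pos: [0.6263, -0.029, 0.0483]
tool_rot: [0.0, 0.707, 0.707, 0.0]
force: [-0.7, -0.4, 3.2]
grip_width: 0.0321
finger_force: 39.2
```

Contact. Release, rise and go over the spice jar.

Call:
drive_tool([
  {"translation": [0, 0, 0], "yaw": 0},
  {"translation": [0, 0, 0], "yaw": 0},
  {"translation": [0, 0, 0], "yaw": 0},
  {"translation": [0, 0, 0], "yaw": 0},
  {"translation": [0, 0, 0], "yaw": 0},
  {"translation": [0, 0, 0], "yaw": 0},
  {"translation": [0, 0, 0], "yaw": 0},
  {"translation": [0, 0, -1], "yaw": 0},
  {"translation": [0, 0, -4], "yaw": 0},
  {"translation": [0, 0, -9], "yaw": 0},
  {"translation": [0, 0, -14], "yaw": 0},
  {"translation": [0, 0, -17], "yaw": 0},
], grip=1)

```text
time: 16.4
eef_pos: [0.6278, -0.0291, 0.2242]
tool_rot: [0.003, 0.707, 0.707, 0.002]
force: [0.5, -0.7, -0.1]
grip_width: 0.0854
finger_force: 0.0
```

Call:
drive_tool([
  {"translation": [0, -4, 0], "yaw": 0},
  {"translation": [-3, -8, 0], "yaw": 0},
  {"translation": [-7, -11, 0], "yaw": 0},
  {"translation": [-11, -14, 0], "yaw": 0},
  {"translation": [-15, -16.5, 0], "yaw": 0},
  {"translation": [-19, -17.9, 0], "yaw": 0},
  {"translation": [-21.4, -17.9, 0], "yaw": 0},
  {"translation": [-21.4, -17.9, 0], "yaw": 0},
  {"translation": [-21.4, -17.9, 0], "yaw": 0},
])

```text
time: 17.3
eef_pos: [0.4471, -0.2429, 0.2184]
tool_rot: [0.0, 0.707, 0.707, 0.0]
force: [0.1, 0.8, 0.1]
grip_width: 0.0853
finger_force: 0.0
```

```bash
python3 - <<'E'
from h import *
s=env.observe();print(s['eef_pos'])
w=env.read_camera("wrist");t=env.read_camera("top")
cv2.imwrite("pics/w6.png",np.hstack([cv2.resize(w[::,160:480,::-1],(400,500)),cv2.resize(t[125:225,320:400,::-1],(400,500),interpolation=cv2.INTER_CUBIC)]))
E
```

```text
[ 0.44708225 -0.24287725  0.21839505]
```

View pics/w6.png

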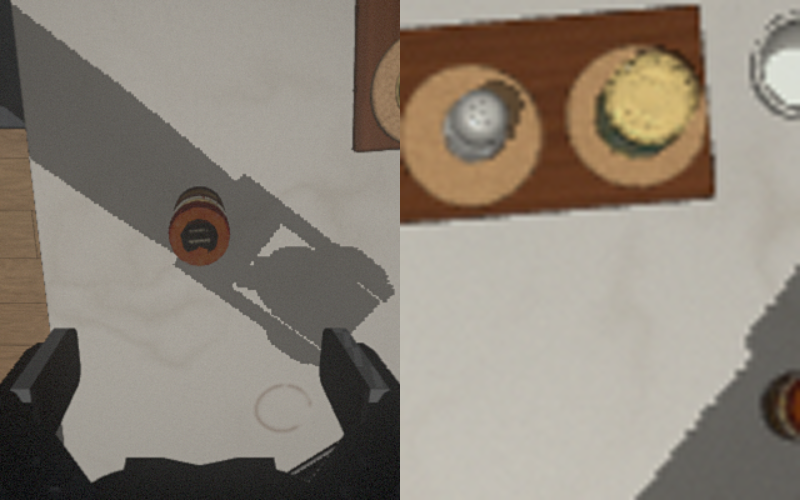

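The salt shaker and tin sit well on their coasters, and the spice jar is centred below the tool at (319,186). Descend and grip.

Call:
drive_tool([
  {"translation": [0.1, 0, 4], "yaw": 0},
  {"translation": [0.1, 0, 8], "yaw": 0},
  {"translation": [0.1, 0, 12], "yaw": 0},
  {"translation": [0.1, 0, 15], "yaw": 0},
  {"translation": [0.1, 0, 17], "yaw": 0},
  {"translation": [0.1, 0, 17.5], "yaw": 0},
  {"translation": [0.1, 0, 17.6], "yaw": 0},
  {"translation": [0.1, 0, 17.6], "yaw": 0},
])

```text
time: 18.2
eef_pos: [0.4482, -0.242, 0.0432]
tool_rot: [0.001, 0.707, 0.707, 0.0]
force: [-0.1, -0.0, -0.6]
grip_width: 0.0851
finger_force: 0.0
```

Call:
drive_tool([
  {"translation": [0, 0, 0], "yaw": 0},
  {"translation": [0, 0, 0], "yaw": 0},
  {"translation": [0, 0, 0], "yaw": 0},
  {"translation": [0, 0, 0], "yaw": 0},
  {"translation": [0, 0, 0], "yaw": 0},
  {"translation": [0, 0, 0], "yaw": 0},
  {"translation": [0, 0, 0], "yaw": 0},
  {"translation": [0, 0, 0], "yaw": 0},
  {"translation": [0, 0, 0], "yaw": 0},
  {"translation": [0, 0, 0], "yaw": 0},
], grip=0, force=35)

```text
time: 19.2
eef_pos: [0.4476, -0.2424, 0.0429]
tool_rot: [0.001, 0.707, 0.707, 0.0]
force: [-1.5, 0.5, 5.7]
grip_width: 0.0436
finger_force: 35.5
```

Call:
drive_tool([
  {"translation": [0, 0, -1], "yaw": 0},
  {"translation": [0, 0, -3], "yaw": 0},
  {"translation": [0, 0, -7], "yaw": 0},
  {"translation": [0, 0, -11], "yaw": 0},
  {"translation": [0, 0, -15], "yaw": 0},
  {"translation": [0, 0, -18], "yaw": 0},
  {"translation": [0, 1, -19], "yaw": 0},
  {"translation": [2, 3, -19], "yaw": 0},
  {"translation": [5, 6, -19], "yaw": 0},
  {"translation": [8, 8, -19], "yaw": 0},
])

```text
time: 20.2
eef_pos: [0.5279, -0.161, 0.2318]
tool_rot: [-0.0, 0.707, 0.707, 0.0]
force: [0.3, -0.3, -0.7]
grip_width: 0.044
finger_force: 35.9
```

Call:
drive_tool([
  {"translation": [4, 2, 0], "yaw": 0},
  {"translation": [8, 4, 0], "yaw": 0},
  {"translation": [12, 6, 0], "yaw": 0},
  {"translation": [16, 8, 0], "yaw": 0},
  {"translation": [20, 9.6, 0], "yaw": 0},
  {"translation": [23, 9.6, 0], "yaw": 0},
  {"translation": [24.7, 9.6, 0], "yaw": 0},
  {"translation": [24.7, 9.6, 0], "yaw": 0},
  {"translation": [24.7, 9.6, 0], "yaw": 0},
])

```text
time: 21.1
eef_pos: [0.6228, 0.0845, 0.2317]
tool_rot: [0.0, 0.707, 0.707, -0.0]
force: [-0.5, -0.3, -1.2]
grip_width: 0.0435
finger_force: 36.0
```

Call:
drive_tool([
  {"translation": [0, 0.1, 4], "yaw": 0},
  {"translation": [0, 0.1, 8], "yaw": 0},
  {"translation": [0, 0.1, 12], "yaw": 0},
  {"translation": [0, 0.1, 15], "yaw": 0},
  {"translation": [0, 0.1, 16], "yaw": 0},
  {"translation": [0, 0.1, 16.4], "yaw": 0},
  {"translation": [0, 0.1, 16.6], "yaw": 0},
  {"translation": [0, 0.1, 16.7], "yaw": 0},
  {"translation": [0, 0.1, 16.7], "yaw": 0},
])

```text
time: 22.0
eef_pos: [0.6254, 0.0851, 0.0668]
tool_rot: [0.001, 0.707, 0.707, 0.001]
force: [0.0, 0.2, -0.4]
grip_width: 0.0438
finger_force: 36.0
```

Call:
drive_tool([
  {"translation": [0, 0, 0.1], "yaw": 0},
  {"translation": [0, 0, 0.15], "yaw": 0},
  {"translation": [0, 0, 0.15], "yaw": 0},
  {"translation": [0, 0, 0.15], "yaw": 0},
])

```text
time: 22.4
eef_pos: [0.6245, 0.0852, 0.064]
tool_rot: [0.0, 0.707, 0.707, 0.0]
force: [0.7, -0.5, 2.0]
grip_width: 0.0438
finger_force: 36.1
```

Contact. Release, rise and go over the mill.

Call:
drive_tool([
  {"translation": [0, 0, 0], "yaw": 0},
  {"translation": [0, 0, 0], "yaw": 0},
  {"translation": [0, 0, 0], "yaw": 0},
  {"translation": [0, 0, 0], "yaw": 0},
  {"translation": [0, 0, 0], "yaw": 0},
  {"translation": [0, 0, 0], "yaw": 0},
  {"translation": [0, 0, -1], "yaw": 0},
  {"translation": [0, 0, -4], "yaw": 0},
  {"translation": [0, 0, -9], "yaw": 0},
  {"translation": [0, 0, -14], "yaw": 0},
  {"translation": [0, 0, -18], "yaw": 0},
  {"translation": [0, 0, -21], "yaw": 0},
], grip=1)

```text
time: 23.6
eef_pos: [0.625, 0.0852, 0.2785]
tool_rot: [0.002, 0.707, 0.707, 0.002]
force: [-0.1, -0.0, 0.0]
grip_width: 0.0856
finger_force: 0.0
```

Call:
drive_tool([
  {"translation": [0, -4, 0], "yaw": 0},
  {"translation": [0.5, -8, 0], "yaw": 0},
  {"translation": [0.5, -12, 0], "yaw": 0},
  {"translation": [0.5, -16, 0], "yaw": 0},
  {"translation": [0.5, -17.9, 0], "yaw": 0},
  {"translation": [0.5, -17.9, 0], "yaw": 0},
  {"translation": [0.5, -17.9, 0], "yaw": 0},
])

```text
time: 24.3
eef_pos: [0.4455, 0.0902, 0.2742]
tool_rot: [0.001, 0.707, 0.707, 0.001]
force: [-0.2, -0.1, -0.3]
grip_width: 0.085
finger_force: 0.0
```

```bash
python3 - <<'E'
from h import *
s=env.observe();print(s['eef_pos'])
p=env.camera_params("wrist")
cv2.imwrite("pics/w7.png",env.read_camera("wrist")[:,:,::-1])
K=np.array([[p['fx'],0,p['cx']],[0,p['fy'],p['cy']],[0,0,1]])
for q in((.446,.09,.17),(.446,.09,.0),(.6143,.201,.021),(.624,.085,.127)):print(cv2.projectPoints(np.array([q],float),p['rvec'],p['tvec'],K,p['dist'])[0].ravel().round(1))
E
```

```text
[0.44553321 0.09016543 0.27423711]
[318.6 192.5]
[318.7 158.4]
[459.7  69.1]
[498.1 185.7]
```

View pics/w7.png

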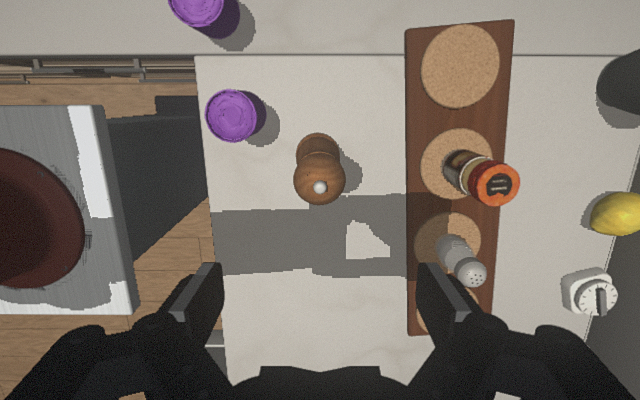

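The mill knob is at (320,187), predicted (318.6,192.5), so y is about +2 mm. The spice jar stands well on coaster 2. Descend to the mill head.

Call:
drive_tool([
  {"translation": [0.2, 0, 4], "yaw": 0},
  {"translation": [0.2, 0, 8], "yaw": 0},
  {"translation": [0.2, 0, 11], "yaw": 0},
  {"translation": [0.2, 0, 13.5], "yaw": 0},
  {"translation": [0.2, 0, 14.8], "yaw": 0},
  {"translation": [0.2, 0, 15.1], "yaw": 0},
  {"translation": [0.2, 0, 15.1], "yaw": 0},
  {"translation": [0.2, 0, 15.1], "yaw": 0},
])

```text
time: 25.15
eef_pos: [0.4465, 0.0922, 0.124]
tool_rot: [0.001, 0.707, 0.707, 0.001]
force: [-0.7, -0.3, 0.0]
grip_width: 0.0856
finger_force: 0.0
```

Call:
drive_tool([
  {"translation": [0, 0, 0], "yaw": 0},
  {"translation": [0, 0, 0], "yaw": 0},
  {"translation": [0, 0, 0], "yaw": 0},
  {"translation": [0, 0, 0], "yaw": 0},
  {"translation": [0, 0, 0], "yaw": 0},
  {"translation": [0, 0, 0], "yaw": 0},
  {"translation": [0, 0, 0], "yaw": 0},
  {"translation": [0, 0, 0], "yaw": 0},
  {"translation": [0, 0, 0], "yaw": 0},
  {"translation": [0, 0, 0], "yaw": 0},
], grip=0, force=45)

```text
time: 26.15
eef_pos: [0.4496, 0.0926, 0.1294]
tool_rot: [0.004, 0.707, 0.707, 0.004]
force: [-2.0, -0.3, 21.0]
grip_width: 0.0086
finger_force: 50.4
```

A width of 8.6 mm with 21 N upward is not the head, so I'll look before doing anything.

```bash
python3 - <<'E'
from h import *
s=env.observe();print(s['eef_pos'],s['grip_width'],s['finger_force'],s['force'])
w=env.read_camera("wrist");t=env.read_camera("side")
cv2.imwrite("pics/w8.png",np.hstack([cv2.resize(w[60:360,200:440,::-1],(400,500)),cv2.resize(t[120:245,230:330,::-1],(400,500),interpolation=cv2.INTER_CUBIC)]))
E
```

```text
[0.44959412 0.09262621 0.12943051] 0.008567307713371398 50.358446615282446 [-2.01714327 -0.31160715 20.99295157]
```

View pics/w8.png

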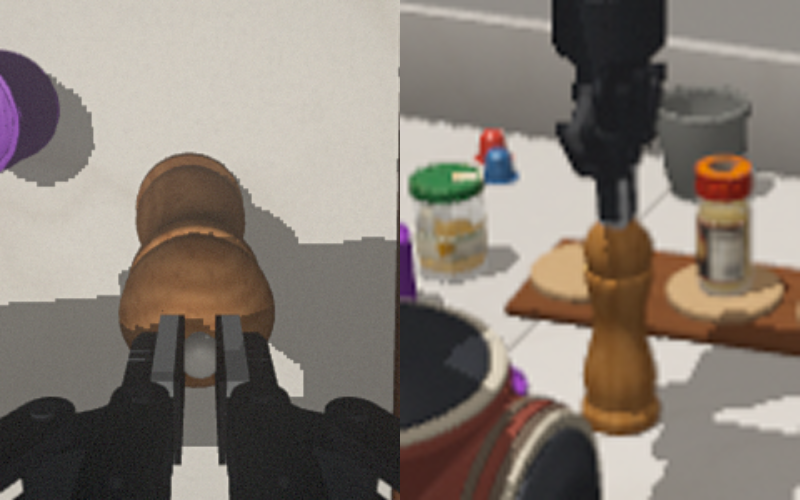

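The fingers slid up over the dome and hold only the knob; the mill still stands upright. So the pads sit higher than I assumed. I'll check where the tips are relative to the TCP.

```bash
python3 - <<'E'
from h import *
for uv in((310,251),(331,251)):
    for z in (.125,.13,.14,.15,.16,.17): print(uv,z,back("wrist",uv,z).round(4))
E
```

```text
(310, 251) 0.125 [0.4451 0.0854 0.125 ]
(310, 251) 0.13 [0.4452 0.0878 0.13  ]
(310, 251) 0.14 [0.4454 0.0926 0.14  ]
(310, 251) 0.15 [0.4456 0.0974 0.15  ]
(310, 251) 0.16 [0.4458 0.1022 0.16  ]
(310, 251) 0.17 [0.446 0.107 0.17 ]
(331, 251) 0.125 [0.4573 0.0854 0.125 ]
(331, 251) 0.13 [0.4571 0.0878 0.13  ]
(331, 251) 0.14 [0.4566 0.0926 0.14  ]
(331, 251) 0.15 [0.4561 0.0974 0.15  ]
(331, 251) 0.16 [0.4556 0.1022 0.16  ]
(331, 251) 0.17 [0.4551 0.107  0.17  ]
```

```bash
python3 - <<'E'
from h import *
def aty(uv,x):
    zs=np.linspace(-.05,.3,351); P=np.array([back("side",uv,z) for z in zs]); i=np.argmin(np.hypot(P[:,0]-x[0],P[:,1]-x[1])); return P[i].round(4)
print("mill tips",aty((283.75,177),(.449,.092)))
print("mill base centre",back("side",(230+222/4,120+418/4),0).round(4))
print("salt tips",aty((350,219.4),(.47,-.1)), "salt top",aty((320+162/5,175+155/5),(.467,-.1)))
E
```

```text
mill tips [0.4486 0.0925 0.153 ]
mill base centre [0.4454 0.0918 0.    ]
salt tips [ 0.4692 -0.0961  0.045 ] salt top [ 0.4678 -0.1018  0.09  ]
```

Both cameras put the tips about 20–25 mm behind the reported TCP at this opening. I need to go about 18 mm lower, so that the pads straddle the head's widest part; the palm still clears the knob by about 8 mm. Open, then descend slowly.

Call:
drive_tool([
  {"translation": [0, 0, 0], "yaw": 0},
  {"translation": [0, 0, 0], "yaw": 0},
  {"translation": [0, 0, 0], "yaw": 0},
  {"translation": [0, 0, 0], "yaw": 0},
  {"translation": [0, 0, 0], "yaw": 0},
  {"translation": [0, 0, 0], "yaw": 0},
  {"translation": [0, 0, 0], "yaw": 0},
  {"translation": [0, 0, 0], "yaw": 0},
  {"translation": [0, 0, 0], "yaw": 0},
  {"translation": [0, 0, 0], "yaw": 0},
], grip=1)

```text
time: 27.25
eef_pos: [0.445, 0.0922, 0.1222]
tool_rot: [-0.0, 0.707, 0.707, -0.0]
force: [0.4, 0.1, -0.3]
grip_width: 0.0855
finger_force: 0.0
```

Call:
drive_tool([
  {"translation": [0, 0, 0.4], "yaw": 0},
  {"translation": [0, 0, 0.8], "yaw": 0},
  {"translation": [0, 0, 1.2], "yaw": 0},
  {"translation": [0, 0, 1.5], "yaw": 0},
  {"translation": [0, 0, 1.7], "yaw": 0},
  {"translation": [0, 0, 1.8], "yaw": 0},
  {"translation": [0, 0, 1.8], "yaw": 0},
  {"translation": [0, 0, 1.8], "yaw": 0},
])

```text
time: 28.05
eef_pos: [0.4452, 0.0922, 0.1045]
tool_rot: [0.0, 0.707, 0.707, 0.0]
force: [-0.5, 0.0, -0.7]
grip_width: 0.0855
finger_force: 0.0
```

```bash
python3 - <<'E'
from h import *
s=env.observe();print(s['eef_pos'],s['grip_width'],s['force'])
w=env.read_camera("wrist");t=env.read_camera("side")
cv2.imwrite("pics/w9.png",np.hstack([cv2.resize(w[60:360,180:460,::-1],(400,430)),cv2.resize(t[120:245,230:330,::-1],(344,430),interpolation=cv2.INTER_CUBIC)]))
E
```

```text
[0.44522085 0.09215653 0.10445747] 0.08549621161289213 [-0.48820789  0.03039174 -0.71965606]
```

View pics/w9.png

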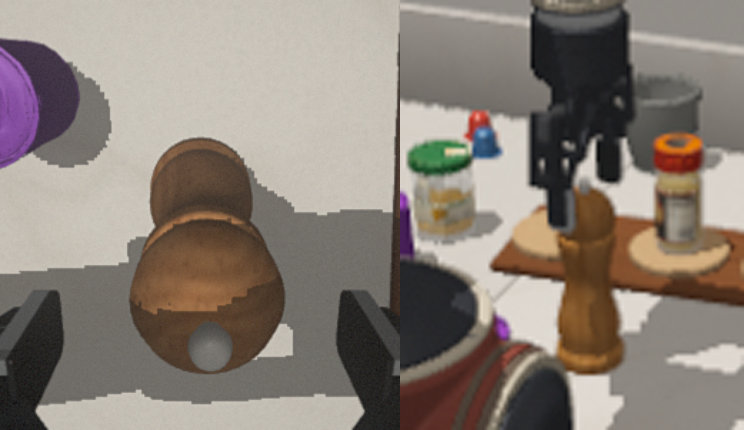

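The mill is upright and untouched. The open tips are still only about level with the head's upper half (near tip row 232, far tip row 180, head rows 190–232), and the palm is well above the knob. I'll go 1 cm lower in two checked steps.

Call:
drive_tool([
  {"translation": [0, 0, 0.2], "yaw": 0},
  {"translation": [0, 0, 0.4], "yaw": 0},
  {"translation": [0, 0, 0.5], "yaw": 0},
  {"translation": [0, 0, 0.5], "yaw": 0},
])

```text
time: 28.55
eef_pos: [0.4449, 0.0921, 0.099]
tool_rot: [-0.0, 0.707, 0.707, -0.0]
force: [0.1, -0.3, -0.1]
grip_width: 0.0855
finger_force: 0.0
```

Call:
drive_tool([
  {"translation": [0, 0, 0.1], "yaw": 0},
  {"translation": [0, 0, 0.2], "yaw": 0},
  {"translation": [0, 0, 0.3], "yaw": 0},
  {"translation": [0, 0, 0.3], "yaw": 0},
])

```text
time: 28.95
eef_pos: [0.445, 0.0921, 0.0961]
tool_rot: [-0.0, 0.707, 0.707, -0.0]
force: [-0.5, -0.1, 0.2]
grip_width: 0.0856
finger_force: 0.0
```

No contact. Close in two parts to catch slipping early.

Call:
drive_tool([
  {"translation": [0, 0, 0], "yaw": 0},
  {"translation": [0, 0, 0], "yaw": 0},
  {"translation": [0, 0, 0], "yaw": 0},
  {"translation": [0, 0, 0], "yaw": 0},
  {"translation": [0, 0, 0], "yaw": 0},
  {"translation": [0, 0, 0], "yaw": 0},
], grip=0.5, force=35)

```text
time: 29.55
eef_pos: [0.4455, 0.0922, 0.0968]
tool_rot: [0.0, 0.707, 0.707, 0.0]
force: [0.5, -0.1, 2.9]
grip_width: 0.0464
finger_force: 36.2
```

Call:
drive_tool([
  {"translation": [0, 0, 0], "yaw": 0},
  {"translation": [0, 0, 0], "yaw": 0},
  {"translation": [0, 0, 0], "yaw": 0},
  {"translation": [0, 0, 0], "yaw": 0},
  {"translation": [0, 0, 0], "yaw": 0},
], grip=0.3, force=35)

```text
time: 30.05
eef_pos: [0.4455, 0.0922, 0.0967]
tool_rot: [0.0, 0.707, 0.707, 0.0]
force: [1.8, -0.6, 4.7]
grip_width: 0.0461
finger_force: 36.4
```

Held at 46 mm on the head, and stable. Firm up the grip and lift slowly.

Call:
drive_tool([
  {"translation": [0, 0, 0], "yaw": 0},
  {"translation": [0, 0, 0], "yaw": 0},
  {"translation": [0, 0, 0], "yaw": 0},
  {"translation": [0, 0, -0.2], "yaw": 0},
  {"translation": [0, 0, -0.5], "yaw": 0},
  {"translation": [0, 0, -1], "yaw": 0},
  {"translation": [0, 0, -1.5], "yaw": 0},
  {"translation": [0, 0, -2], "yaw": 0},
  {"translation": [0, 0, -2], "yaw": 0},
], grip=0, force=45)

```text
time: 30.95
eef_pos: [0.4457, 0.0922, 0.1174]
tool_rot: [0.001, 0.707, 0.707, 0.001]
force: [0.0, -0.3, -1.7]
grip_width: 0.046
finger_force: 46.3
```

Call:
drive_tool([
  {"translation": [0, 0, -1], "yaw": 0},
  {"translation": [0, 0, -2.5], "yaw": 0},
  {"translation": [0, 0, -4], "yaw": 0},
  {"translation": [0.6, 1, -5], "yaw": 0},
  {"translation": [1.8, 3, -5], "yaw": 0},
  {"translation": [3.5, 5.5, -5], "yaw": 0},
  {"translation": [5.2, 8, -5], "yaw": 0},
  {"translation": [7, 10.5, -5], "yaw": 0},
  {"translation": [8.8, 13, -5], "yaw": 0},
  {"translation": [10, 15.3, -5], "yaw": 0},
  {"translation": [10.8, 16.5, -5], "yaw": 0},
  {"translation": [11.1, 17, -5], "yaw": 0},
])

```text
time: 32.15
eef_pos: [0.6166, 0.204, 0.1676]
tool_rot: [0.0, 0.707, 0.707, 0.001]
force: [-0.5, -1.0, -1.5]
grip_width: 0.0458
finger_force: 46.7
```

Call:
drive_tool([
  {"translation": [0, 0, 0], "yaw": 0},
  {"translation": [0, 0, 0], "yaw": 0},
  {"translation": [0, 0, 0], "yaw": 0},
  {"translation": [0, 0, 0], "yaw": 0},
  {"translation": [0, 0, 0], "yaw": 0},
])

```text
time: 32.65
eef_pos: [0.6148, 0.2029, 0.1665]
tool_rot: [0.0, 0.707, 0.707, 0.0]
force: [1.1, -0.2, -2.5]
grip_width: 0.0457
finger_force: 46.7
```

Call:
drive_tool([
  {"translation": [0, 0, 1], "yaw": 0},
  {"translation": [0, 0, 2], "yaw": 0},
  {"translation": [0, 0, 3], "yaw": 0},
  {"translation": [0, 0, 4], "yaw": 0},
  {"translation": [0, 0, 4.5], "yaw": 0},
  {"translation": [0, 0, 4.7], "yaw": 0},
  {"translation": [0, 0, 4.7], "yaw": 0},
  {"translation": [0, 0, 4.7], "yaw": 0},
])

```text
time: 33.45
eef_pos: [0.6155, 0.2032, 0.1199]
tool_rot: [0.0, 0.707, 0.707, 0.0]
force: [-0.8, -1.2, -1.4]
grip_width: 0.0461
finger_force: 46.7
```

Call:
drive_tool([
  {"translation": [0, 0, 0.1], "yaw": 0},
  {"translation": [0, 0, 0.2], "yaw": 0},
  {"translation": [0, 0, 0.2], "yaw": 0},
  {"translation": [0, 0, 0.2], "yaw": 0},
])

```text
time: 33.85
eef_pos: [0.6155, 0.2033, 0.118]
tool_rot: [0.0, 0.707, 0.707, 0.001]
force: [0.6, -0.6, 0.7]
grip_width: 0.0462
finger_force: 46.9
```

Call:
drive_tool([
  {"translation": [0, 0, 0.1], "yaw": 0},
  {"translation": [0, 0, 0.1], "yaw": 0},
  {"translation": [0, 0, 0.1], "yaw": 0},
])

```text
time: 34.15
eef_pos: [0.6158, 0.2033, 0.1178]
tool_rot: [0.0, 0.707, 0.707, 0.001]
force: [0.3, -0.0, 5.5]
grip_width: 0.0464
finger_force: 47.1
```

Firm contact. Release, rise straight up, then clear the row towards the robot.

Call:
drive_tool([
  {"translation": [0, 0, 0], "yaw": 0},
  {"translation": [0, 0, 0], "yaw": 0},
  {"translation": [0, 0, 0], "yaw": 0},
  {"translation": [0, 0, 0], "yaw": 0},
  {"translation": [0, 0, 0], "yaw": 0},
  {"translation": [0, 0, 0], "yaw": 0},
  {"translation": [0, 0, 0], "yaw": 0},
  {"translation": [0, 0, -1], "yaw": 0},
  {"translation": [0, 0, -4], "yaw": 0},
  {"translation": [0, 0, -8], "yaw": 0},
  {"translation": [0, 0, -13], "yaw": 0},
  {"translation": [0, 0, -17], "yaw": 0},
], grip=1)

```text
time: 35.35
eef_pos: [0.6154, 0.2032, 0.2905]
tool_rot: [0.001, 0.707, 0.707, 0.001]
force: [0.8, -0.3, 0.1]
grip_width: 0.0855
finger_force: 0.0
```

Call:
drive_tool([
  {"translation": [-5, -5, -1], "yaw": 0},
  {"translation": [-9, -8, -1], "yaw": 0},
  {"translation": [-13, -11, -1], "yaw": 0},
  {"translation": [-17, -14, -1], "yaw": 0},
  {"translation": [-21, -16, -1], "yaw": 0},
  {"translation": [-25, -16, -1], "yaw": 0},
  {"translation": [-30, -16, -1], "yaw": 0},
  {"translation": [-35, -16, -1], "yaw": 0},
  {"translation": [-40, -16, -1], "yaw": 0},
  {"translation": [-45, -16, -1], "yaw": 0},
  {"translation": [-45, -16, -1], "yaw": 0},
])

```text
time: 36.45
eef_pos: [0.4542, -0.2515, 0.2967]
tool_rot: [0.0, 0.709, 0.705, -0.001]
force: [0.3, 0.2, -0.2]
grip_width: 0.0854
finger_force: 0.0
```

```bash
python3 - <<'E'
from h import *
a=cv2.imread("pics/top0.png").astype(float); rgb=env.read_camera("top"); cv2.imwrite("pics/topF.png",rgb[:,:,::-1]); b=rgb[:,:,::-1].astype(float)
print(env.observe()['time'])
# objects over the coaster row: changed blobs vs start
m=(np.abs(a-b).max(2)>40).astype(np.uint8); m[:125]=0;m[180:]=0;m[:,:240]=0;m[:,395:]=0
n,_,st,c=cv2.connectedComponentsWithStats(m)
for i in range(1,n):
    if st[i,4]>20: print("changed",st[i],c[i].round(1))
hsv=cv2.cvtColor(rgb,cv2.COLOR_RGB2HSV); H,S,V=[hsv[...,i].astype(int) for i in range(3)]
def blob(mask,box,name,z):
    k=np.zeros(mask.shape,np.uint8); x0,y0,x1,y1=box; k[y0:y1,x0:x1]=mask[y0:y1,x0:x1]
    n,_,st,c=cv2.connectedComponentsWithStats(k)
    if n<2: print(name,"none");return
    i=1+np.argmax(st[1:,4]); bb=st[i]; ctr=(bb[0]+bb[2]/2-.5,bb[1]+bb[3]/2-.5)
    print(name,bb,c[i].round(1),back("top",tuple(c[i]),z).round(4))
blob((H<14)&(S>200)&(V>180),(280,130,330,180),"spice cap",.127)
blob((H>20)&(H<33)&(S>70)&(V>170),(340,120,400,180),"tin top",.093)
blob((S<40)&(V>110),(315,130,355,175),"salt top",.095)
blob((S<70)&(V>120),(245,130,285,175),"mill knob",.190)
blob((H>50)&(H<80)&(S>100),(200,135,250,175),"honey",.084)
E
```

```text
36.5
changed [359 137  19  20 237] [368.1 146.5]
changed [292 139  21  20 290] [301.1 148. ]
changed [251 141  26  22 379] [263.2 151.1]
changed [329 141  16  16 156] [336.9 148.4]
spice cap [292 144  13  10  40] [297.4 149.3] [0.6162 0.0844 0.127 ]
tin top [362 136  17  17 209] [369.6 144.3] [ 0.6375 -0.1385  0.093 ]
salt top [315 167  40   8 252] [336.3 171.3] [ 0.553  -0.0345  0.095 ]
mill knob [245 130  40  45 406] [255.2 144.3] [0.6209 0.2011 0.19  ]
honey [212 144  20  19 255] [220.8 153.3] [0.6098 0.3258 0.084 ]
```

The tin and honey jar check out. I'll refine the mill, spice jar and salt shaker with tight windows around their predicted pixels.

```bash
python3 - <<'E'
from h import *
p=env.camera_params("top");K=np.array([[p['fx'],0,p['cx']],[0,p['fy'],p['cy']],[0,0,1]])
im=cv2.imread("pics/topF.png");hsv=cv2.cvtColor(im,cv2.COLOR_BGR2HSV).astype(int)
for n,q,z,r,f in(("mill knob",(.615,.203),.188,5,lambda h:(h[...,1]<90)&(h[...,2]>110)),
  ("mill head",(.615,.203),.165,13,lambda h:(h[...,1]>140)&(h[...,2]<170)&(h[...,2]>35)),
  ("spice cap",(.624,.085),.127,10,lambda h:((h[...,0]<16)|(h[...,0]>170))&(h[...,1]>190)&(h[...,2]>110)),
  ("salt top",(.626,-.027),.107,8,lambda h:(h[...,1]<50)&(h[...,2]>80)),):
    u,v=cv2.projectPoints(np.array([[*q,z]]),p['rvec'],p['tvec'],K,p['dist'])[0].ravel()
    x0,y0=int(round(u))-r,int(round(v))-r
    m=f(hsv[y0:y0+2*r+1,x0:x0+2*r+1]); ys,xs=np.nonzero(m)
    (cx,cy),R=cv2.minEnclosingCircle(np.c_[xs,ys].astype(np.float32))
    print(n,(round(u,1),round(v,1)),m.sum(),"box",xs.min()+x0,xs.max()+x0,ys.min()+y0,ys.max()+y0,back("top",(xs.mean()+x0,ys.mean()+y0),z).round(4),back("top",(cx+x0,cy+y0),z).round(4),round(R,1))
for f in("top0","topF"):
    h=cv2.cvtColor(cv2.imread(f"pics/{f}.png"),cv2.COLOR_BGR2HSV)[135:175,200:250].astype(int)
    ys,xs=np.nonzero((h[...,0]>50)&(h[...,0]<80)&(h[...,1]>100));print(f,"honey",xs.mean()+200,ys.mean()+135)
a,b=[cv2.imread(f"pics/{f}.png")[122:155,384:425].astype(int) for f in("top0","topF")];print("cup diff px",(np.abs(a-b).max(2)>40).sum())
E
```

```text
mill knob (np.float64(254.7), np.float64(146.5)) 12 box 253 257 144 147 [0.6187 0.202  0.188 ] [0.6192 0.202  0.188 ] 2.0
mill head (np.float64(256.0), np.float64(147.7)) 421 box 249 269 135 161 [0.614  0.1917 0.165 ] [0.6141 0.1912 0.165 ] 15.8
spice cap (np.float64(297.2), np.float64(146.7)) 104 box 292 305 140 154 [0.6234 0.0806 0.127 ] [0.6234 0.0818 0.127 ] 7.1
salt top (np.float64(334.0), np.float64(147.2)) 133 box 329 341 143 155 [ 0.6195 -0.0298  0.107 ] [ 0.6205 -0.0285  0.107 ] 6.9
top0 honey 220.8470588235294 153.2627450980392
topF honey 220.8470588235294 153.2627450980392
cup diff px 69
```

All four are within about 6 mm of their coaster centres, and the honey jar hasn't moved. The cup window shows some changed pixels; I'll check whether that is arm shadow or the cup moving.

```bash
python3 - <<'E'
from h import *
s=env.read_camera("side")[:,:,::-1]
for n,a,b,bx in(("top",cv2.imread("pics/top0.png"),cv2.imread("pics/topF.png"),(384,124,422,156)),("side",cv2.imread("pics/side0.png"),np.ascontiguousarray(s),(402,186,436,215))):
    x0,y0,x1,y1=bx;t=a[y0:y1,x0:x1];r=cv2.matchTemplate(b[y0-12:y1+12,x0-12:x1+12],t,cv2.TM_CCOEFF_NORMED);_,v,_,l=cv2.minMaxLoc(r)
    print(n,"shift",l[0]-12,l[1]-12,"score",round(v,3))
d=(np.abs(cv2.imread("pics/top0.png").astype(int)-cv2.imread("pics/topF.png")).max(2)>40)[122:155,384:425];ys,xs=np.nonzero(d);print(xs.min()+384,xs.max()+384,ys.min()+122,ys.max()+122)
E
```

```text
top shift 0 0 score 0.893
side shift 0 0 score 0.836
416 424 143 154
```

The changed pixels are only at the window's corner, which is arm shadow, so the cup has not moved. Everything is in place and I'm handing in.

```bash
python3 -c "
from cell import env
print(env.hand_in())"
```

```text
the job is handed in; nothing more can be done
None
```

I handed the job in: counted from the honey jar, the mill, spice jar, salt shaker and tin stand upright on their coasters, each about 6 mm or less from centre by my camera measurements; the honey jar and cup did not move, and no verdict came back.

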